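# Find the loose bearing-cap bolt on the polishing spindle and hold its cap open

## Task

One of the three bolts on the polishing spindle's bearing caps has come loose: with all the caps still shut, tap or press down on the bolt heads until you find the one that sinks, and push it down all the way. Then lift that bolt's cap by its tab to clearly more than halfway to upright and finish while still holding it open there, steady, in the gripper so that I can get at the bearing. Leave the other two caps shut and do not shift the other things on the bench.

Things in the scene. Friction and masses are not known exactly. Their poses are not given: they have to be found in the camera images.
- spindle_bed: Fixed polishing spindle: green base plate 170 x 380 x 12 mm, three like bearings along its y axis (y = +115, 0, -115 mm), a 22 mm shaft through them, a grey 110 mm buffing wheel at the left end, a 72 mm pulley at the right. Origin: on the bench under the middle bearing; z up; bolts and tabs lie on its -x side (towards the robot), hinges on its +x side. Yaw within 0.3 rad
- cap_left (a joint): Hinge of the left (+y of the bed, 115 mm from its middle) bearing's brass cap, rad: 0 shut, grows as the tab end is lifted, stop at 1.4 (1.57 would be upright). The cap is 50 mm wide, about 0.3 kg, hinged on its far edge, not sprung; it always falls shut when let go. It carries its bolt with it
- cap_mid (a joint): Hinge of the middle bearing's brass cap, rad: 0 shut, grows as the tab end is lifted, stop at 1.4 (1.57 would be upright). The cap is 50 mm wide, about 0.3 kg, hinged on its far edge, not sprung; it always falls shut when let go. It carries its bolt with it
- cap_right (a joint): Hinge of the right (-y of the bed, 115 mm from its middle) bearing's brass cap, rad: 0 shut, grows as the tab end is lifted, stop at 1.4 (1.57 would be upright). The cap is 50 mm wide, about 0.3 kg, hinged on its far edge, not sprung; it always falls shut when let go. It carries its bolt with it
- hinge_left (a point): Point on the hinge line of the left cap, in the middle of its width: 50 mm along the bed's +x and 72 mm above the bench. Its axes turn with the cap (y along the hinge line)
- hinge_mid (a point): Point on the hinge line of the mid cap, in the middle of its width: 50 mm along the bed's +x and 72 mm above the bench. Its axes turn with the cap (y along the hinge line)
- hinge_right (a point): Point on the hinge line of the right cap, in the middle of its width: 50 mm along the bed's +x and 72 mm above the bench. Its axes turn with the cap (y along the hinge line)
- tab_left (a point): Grip point in the left cap's lifting tab, an upright brass fin 10 mm wide (along the bed's y), 22 mm high, sticking out 49 mm in front of the cap's edge; the point is 150 mm from the hinge line, 15 mm behind the tab's free end, at bed x = -100 mm and half the fin's height, 83 mm above the bench, when shut (fin from 72 to 94 mm above the bench). Free air under and on both sides of the fin
- tab_mid (a point): Grip point in the mid cap's lifting tab, an upright brass fin 10 mm wide (along the bed's y), 22 mm high, sticking out 49 mm in front of the cap's edge; the point is 150 mm from the hinge line, 15 mm behind the tab's free end, at bed x = -100 mm and half the fin's height, 83 mm above the bench, when shut (fin from 72 to 94 mm above the bench). Free air under and on both sides of the fin
- tab_right (a point): Grip point in the right cap's lifting tab, an upright brass fin 10 mm wide (along the bed's y), 22 mm high, sticking out 49 mm in front of the cap's edge; the point is 150 mm from the hinge line, 15 mm behind the tab's free end, at bed x = -100 mm and half the fin's height, 83 mm above the bench, when shut (fin from 72 to 94 mm above the bench). Free air under and on both sides of the fin
- bolt_left (a joint): How far the left cap's bolt has sunk, m: 0 as found (all three look alike); only the loose one can go down, under about 2 to 3 N, up to 0.007, and it stays where it was pushed; a tight one stays within about 0.001
- bolt_mid (a joint): How far the mid cap's bolt has sunk, m: 0 as found (all three look alike); only the loose one can go down, under about 2 to 3 N, up to 0.007, and it stays where it was pushed; a tight one stays within about 0.001
- bolt_right (a joint): How far the right cap's bolt has sunk, m: 0 as found (all three look alike); only the loose one can go down, under about 2 to 3 N, up to 0.007, and it stays where it was pushed; a tight one stays within about 0.001
- head_left (a point): Centre of the top face of the left cap's steel bolt head, at bed x = -50 mm: hexagonal, about 20 mm across, standing 16 mm above the cap's ear; top 98 mm above the bench with the cap shut and the bolt not sunk
- head_mid (a point): Centre of the top face of the mid cap's steel bolt head, at bed x = -50 mm: hexagonal, about 20 mm across, standing 16 mm above the cap's ear; top 98 mm above the bench with the cap shut and the bolt not sunk
- head_right (a point): Centre of the top face of the right cap's steel bolt head, at bed x = -50 mm: hexagonal, about 20 mm across, standing 16 mm above the cap's ear; top 98 mm above the bench with the cap shut and the bolt not sunk
- small_bowl: Small brass bowl, rim 44 mm, 24 mm high, standing on the bed's base plate between the left and middle bolt posts; a bystander. Origin: centre of its underside
- spanner: Steel spanner, 170 mm, lying on the bench in front of the bed; a bystander. Origin: centre of its underside (of its length)
- tumbler: Copper tumbler, 64 mm wide, 90 mm high, near the front left corner of the bed; a bystander. Origin: centre of its underside
- oil_can: Grey can, 56 mm wide, 120 mm high, behind the bed; a bystander. Origin: centre of its underside
- hammer: Hammer, 240 mm, lying far to the right; a bystander. Origin: centre of its underside (of its length)
- dish: Brass plate, 150 mm wide, 18 mm high, at the left side; a bystander. Origin: centre of its underside
- bowl: Brass bowl, 100 mm wide, 40 mm high, to the right of the bed; a bystander. Origin: centre of its underside

How it is judged:
By the outcome, as a careful person would: the job done as asked, in the order asked, and still so for the second after the job is handed in, while the arm keeps its last pose, push and grip.
It also fails if it takes over 48 s, if anything falls off the work surface, if the arm or the gripper's body presses on something with over 40 N, if the wrist force passes 120 N, or if a joint passes its speed limit or range.

## Robot

A 6-joint arm with a two-finger parallel gripper is mounted at the origin on the work surface. World frame = base frame: x ahead of the robot, y to its left, z up, the work surface at z = 0. Lengths are in mm, angles in rad, forces in N, time in s.
With the tool pointing down it reaches from about 375 to 825 mm from the base axis. Payload 5.5 kg.
Tool frame: the origin (TCP) lies midway between the tips of the shut fingers; the grasp point (between the pads) lies 19 mm behind it; z points along the fingers, y is the line along which they close (so a half turn about z gives the same grasp; the last joint's range is limited). The gripper opens to 85 mm and grips with 20 to 120 N. Pads are 22 mm wide; open, the fingers measure 114 mm over their backs; the gripper's body (76 mm by 85 mm) begins 54 mm behind the grasp point. The pads swing forward as they close: fully open they stand 13 mm farther back than shut.
Start: joints at [-1.246, 0.314, -0.047, 1.21, 0, 1.571], TCP at [191.468, -568.625, 231.299] pointing down, gripper open.
Joint ranges: [-2.67, 2.67], [-0.69, 1.73], [-1.03, 1.25], [-2.08, 2.16], [-1.42, 1.45], [-3.14, 3.14]. Speed limits (rad/s): [2.39, 2.39, 3.01, 3.14, 3.14, 3.14].

## Interface

Orientations are given as a 3x3 rotation matrix whose columns are the frame's x, y, z axes.
In Python, from bench import * gives the robot as it stands. Calls block until the motion is done:
- move_pose(position, orientation): joint-space move of the TCP to a pose.
- servo_line(position, ori=None, max_speed=150, force_limit=None): straight line of the TCP; ori=None keeps the orientation; max_speed is the mean speed in mm/s. With force_limit (N) it stops when the force on the tool has changed by that much, and returns True; else False.
- move_joints(angles): joint-space move.
- command_gripper(opening): finger opening in mm; the grip force is fixed at half the most; returns when the fingers have stopped.
- pause(seconds).
- inverse_kinematics(position, orientation): joint angles nearest the present ones, or None.
- sense(): the state.
- camera(name): name is "scene" or "side" or "wrist"; returns (picture, depth): 480x640x3 uint8, red, green, blue; 480x640 float32, mm along the optical axis (not along the pixel's ray), 0 where there is no reading.
- calibration(name): a dict with "camera_matrix" (3x3 intrinsics, pixels), "R" (3x3) and "t" (3): a world point X has camera coordinates R X + t. Camera axes: x right, y down, z forward; pixel columns grow to the right and rows downward; lengths in mm; the calibration is good to about 2 mm. A picture is of the moment at which its call begins: read the wrist's pose just before it. calibration takes no time and is no camera call; for the wrist camera it gives the pose at the moment of the call.
A pose or a line that the arm cannot do raises Unreachable and nothing moves.
- hand_in(): hands the job in; it is judged then, once.
The state is a dict: "t": time; "joint_pos": joint angles; "joint_velocities": joint speeds; "tau": joint torques, N m; "tcp_pos": TCP position; "ee_rot": TCP orientation; "ft_force": force on the tool from outside, world axes, zero at the start; "wrist_torque": the same for the moment, N m; "finger_gap": finger opening in mm; "gripper_force": force on a finger pad.
Only numpy, scipy, OpenCV 4.12 (cv2) and the standard library are available. Lean on these libraries where they do the work, as an engineer would, in place of code of your own. Each camera call takes 0.05 s, during which the arm holds its last target. There are 200 camera calls.

## Working session

There is one attempt and no reset: what is moved stays moved. The work goes in short steps, each a Python script; the robot and the scene stay as the last script left them, time stands still between calls to the robot, and variables do not carry over. Pictures are saved under pics/ and viewed, at most 10 in all, crops included, and the job is handed in when it is done.

```bash
ls; mkdir -p pics; python3 - <<'E'
from bench import *
import cv2, numpy as np
for n in ("scene","side"):
    p,d=camera(n); cv2.imwrite(f"pics/{n}0.png",p[:,:,::-1]); np.savez(f"{n}0.npz",p=p,d=d)
    c=calibration(n); print(n,c["camera_matrix"].tolist(),(-c["R"].T@c["t"]).round(),c["R"][2].round(2))
print(sense())
E
```

```text
pics
scene [[621.7532047920262, 0.0, 319.5455061033057], [0.0, 621.7532047920262, 234.3181750682008], [0.0, 0.0, 1.0]] [1140. -538. 1406.] [-0.37  0.35 -0.86]
side [[530.3509671345762, 0.0, 316.730104996671], [0.0, 530.3509671345762, 233.7549108212755], [0.0, 0.0, 1.0]] [  355. -1213.   916.] [ 0.17  0.8  -0.57]
{'t': 0.1, 'joint_pos': array([-1.24600874e+00,  3.14146328e-01, -4.79595371e-02,  1.21019221e+00,
        9.09490239e-06,  1.57083376e+00]), 'joint_velocities': array([-0.00096676, -0.0039052 ,  0.00153746,  0.0003498 ,  0.0006446 ,
       -0.0006222 ]), 'tau': array([-1.63032131e-03, -5.40767670e+01,  3.40540266e+01,  1.11948681e-02,
       -6.40123312e-05,  4.12612579e-06]), 'tcp_pos': array([ 191.30584083, -568.15050739,  230.53472898]), 'ee_rot': array([[ 9.47730478e-01,  3.19071653e-01, -4.70599677e-04],
       [ 3.19072000e-01, -9.47729405e-01,  1.42613682e-03],
       [ 9.03868076e-06, -1.50174851e-03, -9.99998872e-01]]), 'ft_force': array([ 0.23632373,  0.02116714, -1.39846422]), 'wrist_torque': array([-0.00228195, -0.03161549,  0.03232807]), 'gripper_force': 0.0, 'finger_gap': 85.53249341734133}
```

View pics/scene0.png

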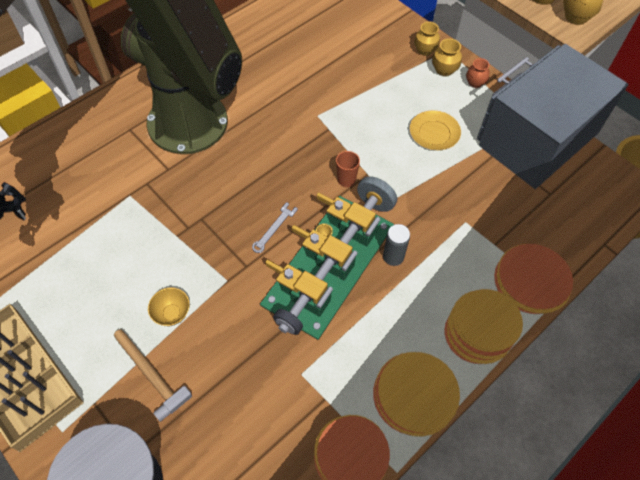

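View pics/side0.png

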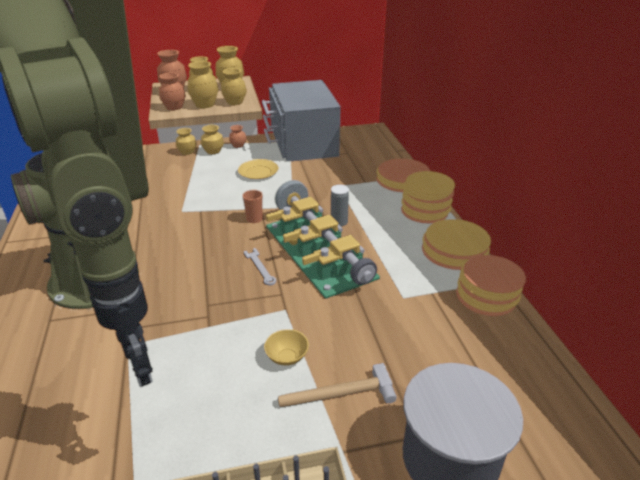

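The scene view shows the bed near px (330,262): caps and bolts at (340,205), (314,239) and (289,272), the tumbler at (347,168), the spanner at (275,228). The side view agrees, with bolts near (287,212), (305,232) and (323,255). I'll get the bed's rough pose from the green plate, then take a wrist view.

```bash
cat > h.py <<'E'
from bench import *
import cv2, numpy as np
def ray(cal,px,z):
    "world points of pixels (N,2) on plane z"
    K,R,t=cal["camera_matrix"],cal["R"],cal["t"]; c=-R.T@t
    px=np.atleast_2d(px).astype(float)
    d=np.c_[px,np.ones(len(px))]@np.linalg.inv(K).T@R
    return c+d*((z-c[2])/d[:,2])[:,None]
def proj(cal,X):
    x=(np.atleast_2d(X)@cal["R"].T+cal["t"])@cal["camera_matrix"].T
    return x[:,:2]/x[:,2:]
def green(p,s=80):
    h=cv2.cvtColor(p,cv2.COLOR_RGB2HSV)
    return cv2.inRange(h,(60,s,30),(90,255,255))
def bedR(yaw):
    c,s=np.cos(yaw),np.sin(yaw); return np.array([[c,-s,0],[s,c,0],[0,0,1]])
E
python3 - <<'E'
from h import *
for n in ("scene","side"):
    f=np.load(n+"0.npz"); m=green(f["p"]); m=cv2.morphologyEx(m,cv2.MORPH_OPEN,np.ones((2,2)))
    k,l,st,_=cv2.connectedComponentsWithStats(cv2.dilate(m,np.ones((15,15))))
    W=ray(calibration(n),np.argwhere(m)[:,::-1],12.)
    W=W[(np.abs(W[:,0]-600)<300)&(np.abs(W[:,1])<400)]
    print(n,len(W),cv2.minAreaRect(W[:,:2].astype(np.float32)),cv2.boxPoints(cv2.minAreaRect(W[:,:2].astype(np.float32))).round())
E
```

```text
scene 4272 ((628.0108642578125, -11.386947631835938), (168.0845489501953, 377.147216796875), 15.4640531539917) [[ 497.  148.]
 [ 597. -216.]
 [ 759. -171.]
 [ 659.  193.]]
side 2201 ((626.0494995117188, -18.837677001953125), (178.4387664794922, 376.75347900390625), 15.526360511779785) [[ 490.  139.]
 [ 591. -224.]
 [ 762. -176.]
 [ 662.  187.]]
```

```bash
python3 - <<'E'
from h import *
yaw=np.deg2rad(15.5); B=bedR(yaw); O=np.array([627.5,-12,0]); T=B@np.diag([1,-1,-1.])
for z in (400,370,340,300):
    P=O+B@[-60,0,z]
    if inverse_kinematics(P,T) is not None: break
print(z); move_pose(P,T); command_gripper(0); pause(.3)
c=calibration("wrist"); p,d=camera("wrist"); s=sense(); print(s["t"],s["tcp_pos"],s["ft_force"])
np.savez("w1.npz",p=p,d=d,**c); cv2.imwrite("pics/w1.png",p[:,:,::-1])
print(-c["R"].T@c["t"],c["R"])
E
```

```text
400
3.6333 [569.67700521 -28.02519888 399.9901905 ] [ 0.35091103  0.81290077 -0.69004232]
[646.7212829   -5.61573926 542.35015874] [[ 2.67425010e-01 -9.63578347e-01 -7.95213345e-04]
 [-9.15266557e-01 -2.54274747e-01  3.12460371e-01]
 [-3.01282250e-01 -8.28318856e-02 -9.49930463e-01]]
```

View pics/w1.png

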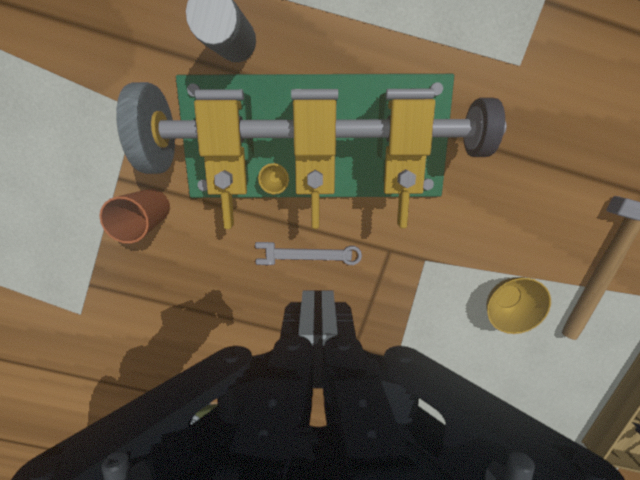

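The wrist view shows bolt heads at (223,180), (315,180) and (407,180), fin ends at about (228,228), (315,228) and (404,228), the small bowl at (273,179), and the tumbler at (130,218), clear of the left tab. I'll refine the pose from the head blobs, the fins and the plate.

```bash
python3 - <<'E'
from h import *
f=np.load("w1.npz"); p=f["p"]; c={k:f[k] for k in("camera_matrix","R","t")}
W=ray(c,np.argwhere(green(p))[:,::-1],12.); W=W[(np.hypot(W[:,0]-628,W[:,1]+12)<230)]
print("plate",cv2.minAreaRect(W[:,:2].astype(np.float32)))
h=cv2.cvtColor(p,cv2.COLOR_RGB2HSV)
grey=cv2.inRange(h,(0,0,60),(179,80,255)); br=cv2.inRange(h,(15,120,80),(35,255,255))
pts=[];O=np.array([627.5,-12,0]);B=bedR(np.deg2rad(15.5))
for u in (223,315,407):
    m=np.zeros_like(grey); m[166:195,u-14:u+15]=grey[166:195,u-14:u+15]
    k,l,s,ce=cv2.connectedComponentsWithStats(m); i=1+s[1:,4].argmax(); hd=ray(c,ce[i],98.)[0]
    m=br[205:240,u-20:u+20]; ys,xs=np.nonzero(m); tip=ray(c,[xs[ys>ys.max()-12].mean()+u-20,ys.max()+205+.5],83.)[0]
    top=ray(c,[xs[ys<8].mean()+u-20,209.],94.)[0]; 
    print(ce[i],s[i],hd.round(1),"bed",(B.T@(hd-O)).round(1),"fin tip bed",(B.T@(tip-O)).round(1),(B.T@(top-O)).round(1)); pts.append(hd)
    d=f["d"][int(ce[i][1]),int(ce[i][0])]; print("depth z",(c["R"].T@(np.linalg.inv(c["camera_matrix"])@[*ce[i],1]*d-c["t"])).round(1))
v=pts[0]-pts[2]; yaw=np.arctan2(-v[0],v[1]); B=bedR(yaw); print("yaw",np.rad2deg(yaw),np.linalg.norm(v)); print("O",np.mean(pts,0)-B@[-50,0,98])
E
```

```text
plate ((620.819091796875, -8.209259033203125), (166.52064514160156, 375.2021484375), 15.756061553955078)
[222.76264591 179.27237354] [214 171  19  18 257] [547.6  88.9  98. ] bed [-50.  118.6  98. ] fin tip bed [-133.6  129.4   83. ] [-88.7 122.5  94. ]
depth z [547.7  88.8  98.6]
[314.57142857 179.03030303] [307 170  16  19 231] [578.2 -20.4  98. ] bed [-49.7   5.1  98. ] fin tip bed [-133.5    5.4   83. ] [-88.7   4.7  94. ]
depth z [578.4 -20.4  99.1]
[406.51020408 178.56326531] [398 170  18  18 245] [ 609.2 -129.7   98. ] bed [ -49.1 -108.5   98. ] fin tip bed [-133.5 -118.5   83. ] [ -88.6 -112.5   94. ]
depth z [ 609.2 -129.7   97.8]
yaw 15.739147993582328 227.09512170823248
O [626.46352539  -6.82704477   0.        ]
```

```bash
python3 - <<'E'
from h import *
O=np.array([626.5,-7.5,0]); B=bedR(np.deg2rad(15.7)); T=B@np.diag([1,-1,-1.])
for n in ("scene","side"):
    q=proj(calibration(n),[O+B@[-50,y,98] for y in (115,0,-115)]); print(n,q.round(1))
    im=np.load(n+"0.npz")["p"][:,:,::-1]; x,y=q[1].astype(int); 
    g=cv2.resize(im[y-55:y+56,x-70:x+71],None,fx=4,fy=4,interpolation=cv2.INTER_CUBIC)
    for a in q: cv2.drawMarker(g,tuple(int(round(v)) for v in (a-[x-70,y-55]+.5)*4),(255,0,255),0,12)
    cv2.imwrite(f"pics/{n}c.png",g)
a=cv2.imread("pics/scenec.png");b=cv2.imread("pics/sidec.png")
move_pose(O+B@[-50,0,150],T); servo_line(O+B@[-50,0,120]); pause(.2)
c=calibration("wrist"); s=sense(); p,d=camera("wrist"); print(s["t"],s["tcp_pos"],O+B@[-50,0,120],"tcp px",proj(c,s["tcp_pos"]),"heads",proj(c,[O+B@[-50,y,98] for y in (115,0,-115)]))
s_,_=camera("scene"); x,y=proj(calibration("scene"),O+B@[-50,0,98])[0].astype(int)
e=cv2.resize(s_[y-55:y+56,x-70:x+71,::-1],None,fx=4,fy=4)
g=np.vstack([np.hstack([a,b]),np.hstack([e,cv2.resize(p[:,:,::-1],(564,444))])]); cv2.imwrite("pics/m2.png",cv2.resize(g,(760,598),interpolation=cv2.INTER_AREA))
E
```

```text
scene [[338.5 202.6]
 [314.2 236. ]
 [288.1 271.6]]
side [[287.  208.3]
 [305.  227.7]
 [325.1 249.4]]
5.1667 [579.35481672 -21.06626947 121.33650255] [578.36541268 -21.0300223  120.        ] tcp px [[320.01772685 308.69983521]] heads [[ 93.11827812 287.426122  ]
 [319.13002963 287.47232489]
 [545.17470276 287.51853451]]
```

View pics/m2.png

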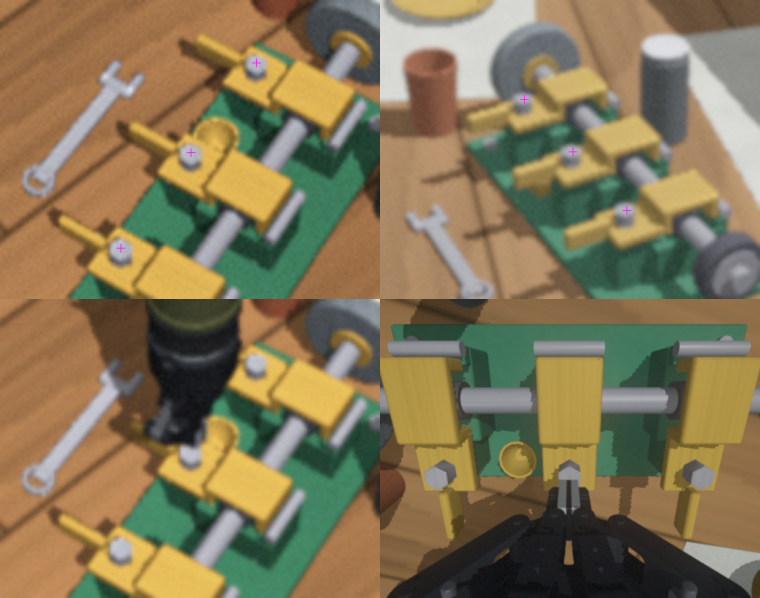

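Projected head positions land within about 1–2 px (2–3 mm) of the bolts in the scene and side views. In the wrist view the closed fingertips are over the middle head. Now tapping all three.

```bash
cat >> h.py <<'E'
O=np.array([627,-7.5,0]); B=bedR(np.deg2rad(15.7)); T=B@np.diag([1,-1,-1.])
E
python3 - <<'E'
from h import *
for y in (0,115,-115):
    if y: servo_line(O+B@[-50,y,120],T,max_speed=120)
    servo_line(O+B@[-50,y,108],T,max_speed=40); pause(.15); f0=sense()["ft_force"]
    r=servo_line(O+B@[-50,y,86],T,max_speed=20,force_limit=8); s=sense()
    print(y,r,s["tcp_pos"].round(1),(s["ft_force"]-f0).round(1),round(s["t"],2))
    servo_line(O+B@[-50,y,120],T,max_speed=80)
print(sense()["t"])
E
```

```text
0 True [579.  -21.   97.5] [-0.6 -0.9  5.9] 6.51
115 True [547.8  89.7  97.5] [-0.6 -0.6  6.4] 9.3
-115 True [ 610.  -131.7   91. ] [-1.1 -0.3  6. ] 13.23
13.7583
```

The right bolt is loose: it stopped at z 91, against 97.5 for the others. I'll press it firmly once more, then grip the right tab.

```bash
cat >> h.py <<'E'
def tool(q,back=0,y=-115,a0=.35,a1=-.15,q1=1.15):
    "TCP pose gripping the tab at cap angle q"
    a=a0+(a1-a0)*q/q1; sa,ca=np.sin(a),np.cos(a)
    g=np.array([50-150*np.cos(q)+11*np.sin(q),y,72+150*np.sin(q)+11*np.cos(q)]); z=np.array([sa,0,-ca])
    return O+B@(g+(19-back)*z), B@np.array([[ca,0,sa],[0,-1,0],[sa,0,-ca]]).T
E
python3 - <<'E'
from h import *
y=-115
for q in np.linspace(0,1.15,6): print(inverse_kinematics(*tool(q)) is not None,end=" ")
servo_line(O+B@[-50,y,103],T,max_speed=60); pause(.15); f0=sense()["ft_force"]
r=servo_line(O+B@[-50,y,83],T,max_speed=20,force_limit=18); s=sense()
print(r,s["tcp_pos"].round(1),(s["ft_force"]-f0).round(1))
servo_line(O+B@[-50,y,130],T,max_speed=100)
p,R=tool(0,70); servo_line(p,R,max_speed=100); command_gripper(50)
p,R=tool(0); r=servo_line(p,R,max_speed=70,force_limit=10); pause(.1)
s=sense(); print(r,s["tcp_pos"],p,s["t"]); f0=s["ft_force"]
c=calibration("wrist"); im,_=camera("wrist"); sc,_=camera("side")
u,v=proj(calibration("side"),p)[0].astype(int)
cv2.imwrite("pics/g3.png",np.hstack([cv2.resize(im,(400,300)),cv2.resize(sc[v-45:v+45,u-60:u+60],(400,300))])[:,:,::-1])
E
```

```text
True True True True True True True [ 610.  -131.8   91. ] [-2.3 -0.1  8.5]
False [ 568.44914561 -143.71268636   65.77488977] [ 568.12186954 -143.50661774   65.15191846] 18.175
```

View pics/g3.png

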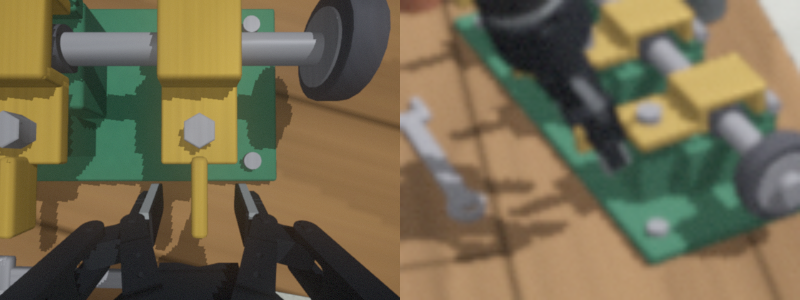

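The fingers straddle the right fin (at (200,200)), centred between the pads at (150,200) and (243,200). Now grip and lift in arc steps.

```bash
python3 - <<'E'
from h import *
command_gripper(0); s=sense(); f0=s["ft_force"]; print(s["finger_gap"],s["gripper_force"],s["t"])
for q in np.linspace(0,1.15,10)[1:]:
    p,R=tool(q); servo_line(p,R,max_speed=45); s=sense()
    print(round(q,2),s["tcp_pos"].round(0),p.round(0),(s["ft_force"]-f0).round(1),round(s["finger_gap"],1),round(s["gripper_force"]),round(s["t"],1))
    if np.linalg.norm(s["ft_force"]-f0)>40 or s["finger_gap"]<6: print("STOP"); break
pause(.3); ims=[]
for n in ("side","scene"):
    u,v=proj(calibration(n),p)[0].astype(int); im,_=camera(n)
    ims.append(cv2.resize(im[v-70:v+80,u-100:u+100],(400,300),interpolation=cv2.INTER_CUBIC))
cv2.imwrite("pics/l4.png",np.hstack(ims)[:,:,::-1])
E
```

```text
9.261076550344862 60.605220794677734 18.7167
0.13 [ 570. -144.   83.] [ 570. -143.   84.] [ 4.2 -2.9 -6.9] 9.4 60 19.3
0.26 [ 574. -143.  102.] [ 574. -142.  102.] [ 4.9 -1.6 -7.6] 9.3 60 19.9
0.38 [ 579. -141.  119.] [ 580. -140.  120.] [ 5.8 -2.  -8.1] 9.4 60 20.4
0.51 [ 587. -139.  135.] [ 588. -138.  136.] [ 4.2 -1.7 -8.4] 9.1 60 21.0
0.64 [ 597. -136.  150.] [ 598. -135.  151.] [ 3.2 -1.7 -6.6] 9.3 60 21.5
0.77 [ 609. -133.  164.] [ 610. -132.  165.] [ 1.9 -2.6 -6.2] 9.2 60 22.1
0.89 [ 622. -129.  175.] [ 623. -128.  177.] [ 1.3 -2.3 -6.1] 9.4 60 22.7
1.02 [ 637. -125.  185.] [ 638. -124.  187.] [ 0.9 -2.7 -6.4] 9.4 60 23.2
1.15 [ 653. -120.  193.] [ 654. -119.  195.] [ 0.6 -2.2 -4.8] 9.0 61 23.8
```

View pics/l4.png

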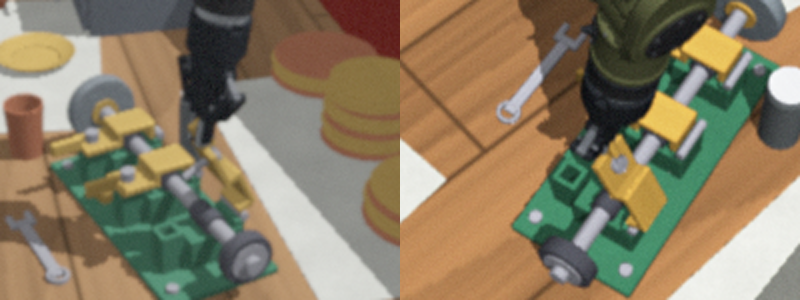

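The right cap stands open at about 1.15 rad, at (225,180) in the left panel, and its tab is held in the gripper. The other two caps are shut and the bystanders in view (tumbler, dish, spanner, oil can) look unmoved.

```bash
python3 - <<'E'
from h import *
pause(.5); s=sense(); print(s["tcp_pos"],s["finger_gap"],s["gripper_force"],abs(s["joint_velocities"]).max(),s["t"]); print(hand_in())
E
```

```text
[ 652.82596487 -120.285222    193.05012126] 9.134740325098013 60.57428598403931 0.0029792231147680827 24.675
the job is handed in; nothing more can be done
None
```

The loose bolt was the right one: I pushed it down until it stopped, about 6.5 mm below the other two, and handed in with its cap held steady in the gripper at about 1.15 rad by the arm's position, the other two caps shut.

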